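# Run the dial scale's needle up to its marker and let it fall back

### The arm

A 6-joint arm with a two-finger parallel gripper is mounted at the origin on the work surface. World frame = base frame: x ahead of the robot, y to its left, z up, the work surface at z = 0. Lengths are in m, angles in rad, forces in N, time in s.
With the tool pointing down it reaches from about 0.275 to 0.775 m from the base axis. Payload 14.6 kg.
Tool frame: the origin (TCP) lies midway between the tips of the shut fingers; the grasp point (between the pads) lies 19 mm behind it; x points along the fingers, y is the direction in which the jaws open and shut, and the axes are right-handed (so a half turn about x gives the same grasp; the last joint's range is limited). The gripper opens to 85 mm and grips with 20 to 120 N. Pads are 22 mm wide; open, the fingers measure 114 mm over their backs; the gripper's body (76 mm by 85 mm) begins 54 mm behind the grasp point. The pads swing forward as they close: fully open they stand 13 mm farther back than shut.
Start: joints at [0.98, 0.263, -0.048, 1.259, 0, 1.415], TCP at [0.222, 0.476, 0.231] pointing down, gripper open.
Joint ranges: [-2.65, 2.65], [-0.89, 1.7], [-1.18, 1.37], [-2.13, 2.11], [-1.35, 1.29], [-3.14, 3.14]. Speed limits (rad/s): [1.89, 1.89, 2.57, 2.79, 3.14, 3.14].

### API

Orientations are given as a unit quaternion [w, x, y, z].
In Python, from rig import sensors, vision, workorder gives the robot as it stands. The module is installed in compiled form; this text tells all that it offers.
- The arm moves only by the tool move_arm, never from a script. Its argument "steps" is a list that holds one entry, the list of rows, each a list of 7 numbers: the shift along the tool's x, y, z in units of 40 mm (1.0 is 40 mm), then the turn, a rotation vector about the tool's x, y, z in units of 5 degrees (1.0 is 5 degrees), then the closure, from 0 (fully open) to 1 (shut). In form: [[[dx, dy, dz, ax, ay, az, claw], ...]]. A call has 1 to 20 rows; each row shifts and turns the commanded pose from where the row before left it, along the tool's axes as they then stand; what a row does not reach is not made up. A row lasts 1/8 s, in which the tool goes at most 62.5 mm and 10.7 degrees, less where a joint would pass 70% of its speed; a pose out of reach is approached as far as the arm can. A call is refused whole if a number of a shift passes 1 or a number of a turn 1, either way. A call with a gripper value outside its range is refused whole. The fingers move at their own pace and stop on an object; the grip force is fixed at half the most. Time passes only in rows, so rows that do not move let the fingers close. It gives the time, the measured TCP pose, the force and the opening at its end, in the units of the state.
- sensors.get_obs(): the state, without advancing time (a new reading comes with each control period).
- vision.capture(name): name is "side" or "top"; returns a dict with "color" (480x640x3 uint8, red, green, blue), "fovy" (degrees; the focal length in pixels is half the picture's height over the tangent of half this angle, whatever the lens; pixels are square), "cx", "cy" (the principal point, pixels), "R" (3x3) and "t" (3): a world point X has camera coordinates R X + t. Camera axes: x right, y down, z forward; pixel columns grow to the right and rows downward; lengths in m; the calibration is good to about 2 mm. A picture is of the moment at which its call begins. There is no depth.
- workorder.job_done(): hands the job in, once; it reports no verdict.
The state is a dict: "t": time; "q": joint angles; "qd": joint speeds; "tau": joint torques, N m; "ee_pos": TCP position; "eef_rot": TCP orientation; "contact_force": force on the tool from outside, world axes, zero at the start; "ft_torque": the same for the moment, N m; "gripper_width": finger opening in m.
Only numpy, scipy, OpenCV 4.12 (cv2) and the standard library are available. Lean on these libraries where they do the work, as an engineer would, in place of code of your own. Each camera call takes 0.05 s, during which the arm holds its last target.

### The job

The needle of the kitchen scale may be sticking, so check that it runs free: with a fingertip press a clear corner of the scale's metal plate gently down until the needle stands at the red marker, within one division and never as much as two divisions past it, hold it there for a second, then let the plate come back up and draw clear so that the needle returns to the crock's weight. Leave the crock standing where it is without touching it, lift nothing, and do not shift the scale or the things around it.

Things in the scene. Friction and masses are not known exactly. Their poses are not given: they have to be found in the camera images.
- scale: white kitchen dial scale, loose on its rubber feet, 2.6 kg. Origin on the work surface under it; its z up, its x towards the sloped dial side, which faces away from the robot, turned up to 23 deg either way. Housing from x = -115 to +203 mm, 210 mm wide (y), 115 mm high behind the dial, from x = 100 mm sloping down at 45 deg to the front
- plate: the scale's bare metal weighing plate, 210 x 210 x 4 mm, always level, on a spring: it goes straight down when pressed anywhere, 15 mm per kg (654 N/m, so 1 mm needs 0.65 N, damped), 28 mm at most, and comes back by itself. Origin at the centre of its upper face (which lies 10 mm behind the scale's origin); empty, that face is 150 mm above the work surface; the crock's weight holds it down by 5 to 8 mm
- corner_bl (a point): point on the plate's upper face, 25 mm in from both edges at the corner that lies on the side away from the dial, at the plate's +y edge; moves with the plate
- corner_br (a point): point on the plate's upper face, 25 mm in from both edges at the corner that lies on the side away from the dial, at the plate's -y edge; moves with the plate
- corner_dl (a point): point on the plate's upper face, 25 mm in from both edges at the corner that lies on the side of the dial, at the plate's +y edge; moves with the plate
- corner_dr (a point): point on the plate's upper face, 25 mm in from both edges at the corner that lies on the side of the dial, at the plate's -y edge; moves with the plate
- needle (a joint): angle of the black needle on the white dial (rad), clockwise as the dial is read, 0 = the zero mark at the top of the slope (12 o'clock). One full turn is 2 kg, 20 divisions of 100 g (0.314 rad each); geared to the plate: 0.209 rad for each mm that the plate goes down. Starts at the crock's weight, about 1.1 to 1.7 rad
- marker (a joint): angle of the red marker tab on the rim of the dial (rad), counted like the needle's, so the needle stands at the marker when both are equal. 2.83 to 3.77 rad; it stays where it is
- needle_tip (a point): tip of the needle, 56 mm from the centre of the dial
- marker_tip (a point): the point of the dial that the red marker marks, 56 mm from the centre, where the needle's tip comes to lie; its frame turns with the marker: x inwards to the dial's centre, y clockwise, z out of the dial
- crock: the lidded blue stoneware crock that stands on the plate: 100 mm across, white lid with a small knob, 58 mm tall over the knob, 0.3 to 0.55 kg, upright, within 36 mm of the plate's centre in x and in y; origin under its centre. Not to be touched
- squeeze_bottle: yellow round sauce bottle with a red cap, 52 mm across, 175 mm tall, standing; origin under its centre. Leave alone
- pepper_mill: dark wooden pepper mill, 54 mm across, 176 mm tall, standing; origin under its centre. Leave alone
- ramekin: small white bowl, 84 mm across, 42 mm tall; origin under its centre. Leave alone
- slate: dark slate serving slab, 160 x 240 x 9 mm, lying flat; origin under its centre. Leave alone
- ring_mould: steel ring mould, 72 mm across, 45 mm tall, standing on the slate; origin under its centre. Leave alone
- spoon: steel spoon, about 200 mm long, lying flat on the counter; origin under its middle. Leave alone

How it is judged:
By the outcome, as a careful person would: the job done as asked, in the order asked, and still so for the second after the job is handed in, with the robot touching nothing.
It also fails if it takes over 32 s, if anything falls off the work surface, if the arm or the gripper's body presses on something with over 40 N, if the wrist force passes 120 N, or if a joint passes its speed limit or range.

## Working session

There is one attempt and no reset: what is moved stays moved. The work goes in short steps, Python scripts to look and compute and a tool call to move; the robot and the scene stay as the last step left them, time stands still between calls to the robot, and variables do not carry over. Pictures are saved under pics/ and viewed, and the job is handed in when it is done.

Besides the shell and the picture viewer there is one more tool, called after "Call:" as a command line: name --argument value ..., lists and objects as JSON in quotes. move_arm: Moves the arm, as the interface text tells. Its arguments: {"type":"object","properties":{"steps":{"type":"array","items":{"type":"array","items":{"type":"array","items":{"type":"number"}}}}},"required":["steps"]}

```bash
mkdir -p pics
cat > h.py <<'E'
import numpy as np,cv2
from rig import sensors,vision,workorder
def cap(n,f):
    c=vision.capture(n); cv2.imwrite('pics/'+f+'.png',c['color'][:,:,::-1]); 
    np.savez('pics/'+f+'.npz',**{k:c[k] for k in c}); return c
def load(f): return dict(np.load('pics/'+f+'.npz'))
def F(c): return 240/np.tan(np.radians(float(c['fovy']))/2)
def proj(c,X):
    p=np.atleast_2d(X)@c['R'].T+c['t']; return np.c_[c['cx']+F(c)*p[:,0]/p[:,2],c['cy']+F(c)*p[:,1]/p[:,2]]
def onz(c,u,v,z):
    d=c['R'].T@np.array([(u-c['cx'])/F(c),(v-c['cy'])/F(c),1]); o=-c['R'].T@c['t']; return o+d*(z-o[2])/d[2]
E
python3 - <<'E'
from h import *
for n in('side','top'):
    c=cap(n,n+'0'); print(n,c['fovy'],c['cx'],c['cy'],-c['R'].T@c['t'],c['R'])
o=sensors.get_obs(); print(o)
E
```

```text
side 51.011248142095134 320.6280501610325 237.84539011444468 [ 0.11257637 -0.72304408  0.78325653] [[ 0.85335492 -0.52122128 -0.01066563]
 [-0.32793589 -0.5207752  -0.78819493]
 [ 0.40526957  0.67610767 -0.61533324]]
top 50.84603647876732 315.44474162711066 233.87906839342153 [ 0.30283976 -0.00555971  1.2630952 ] [[ 0.01135512 -0.99978123 -0.01756597]
 [-0.98140103 -0.00777628 -0.19181122]
 [ 0.19163265  0.0194173  -0.98127463]]
{'t': 0.1, 'q': array([ 9.79716414e-01,  2.63465557e-01, -4.88750757e-02,  1.25940937e+00,
        1.82054829e-05,  1.41546548e+00]), 'qd': array([-0.0003169 , -0.0002767 ,  0.00156068,  0.00254099, -0.00046717,
       -0.00038492]), 'tau': array([ 2.94095596e-03, -6.38576818e+01,  3.85064471e+01,  1.00627175e-02,
       -1.41397618e-04,  1.82871889e-05]), 'ee_pos': array([0.22146936, 0.47572203, 0.23087754]), 'eef_rot': array([ 0.69026112,  0.15253296,  0.69051898, -0.15315619]), 'contact_force': array([ 0.32922939, -0.64699253,  0.53780836]), 'ft_torque': array([-0.0577852 ,  0.01353793,  0.02039039]), 'gripper_width': 0.08558203949817723}
```

View pics/side0.png

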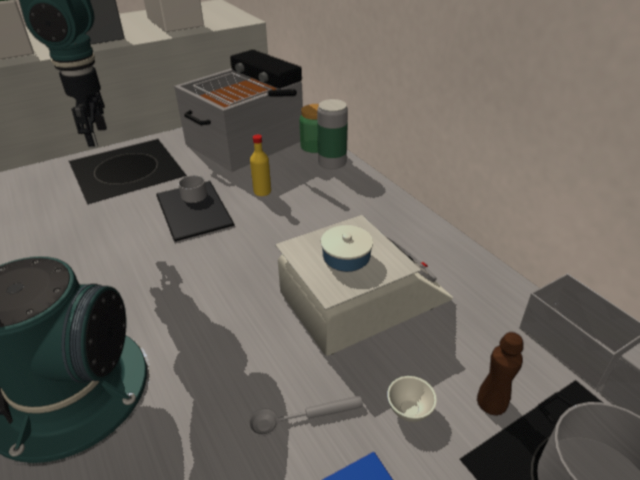

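View pics/top0.png

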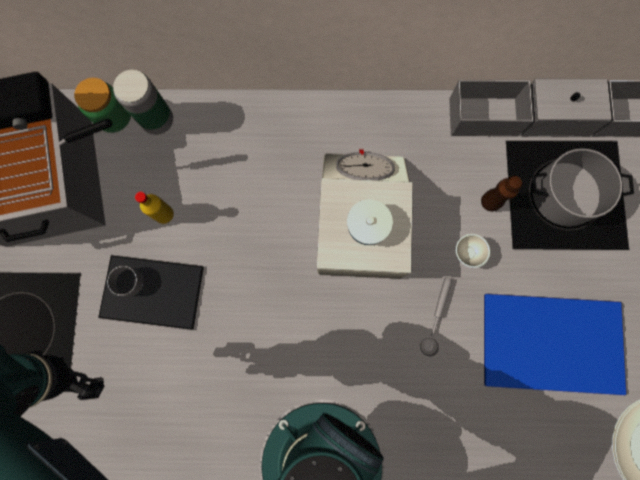

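Run:
```python
from h import *
c=load('top0')['color'][:,:,::-1]
cv2.imwrite('pics/t_a.png',cv2.resize(c[140:290,305:425],None,fx=4,fy=4,interpolation=cv2.INTER_CUBIC))
cv2.imwrite('pics/t_b.png',cv2.resize(c[143:188,320:410],None,fx=8,fy=8,interpolation=cv2.INTER_CUBIC))
c=load('side0')['color'][:,:,::-1]
cv2.imwrite('pics/s_a.png',cv2.resize(c[205:355,265:465],None,fx=4,fy=4,interpolation=cv2.INTER_CUBIC))
```

```text
(no output)
```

View pics/t_a.png

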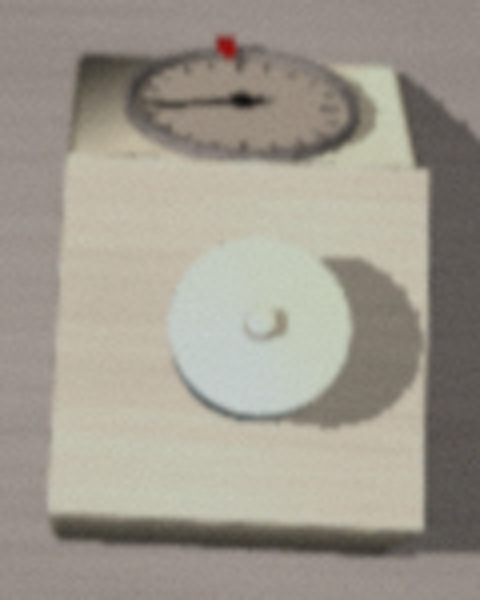

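View pics/t_b.png

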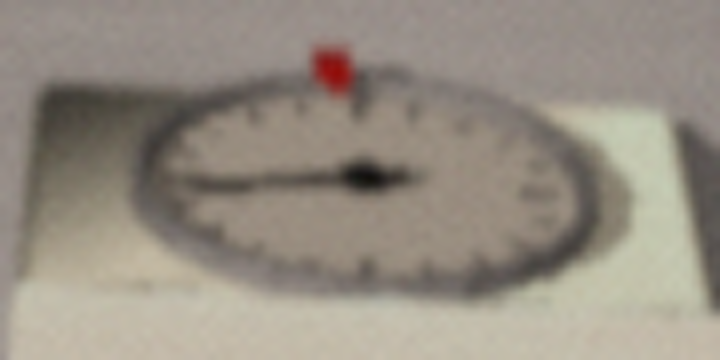

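View pics/s_a.png

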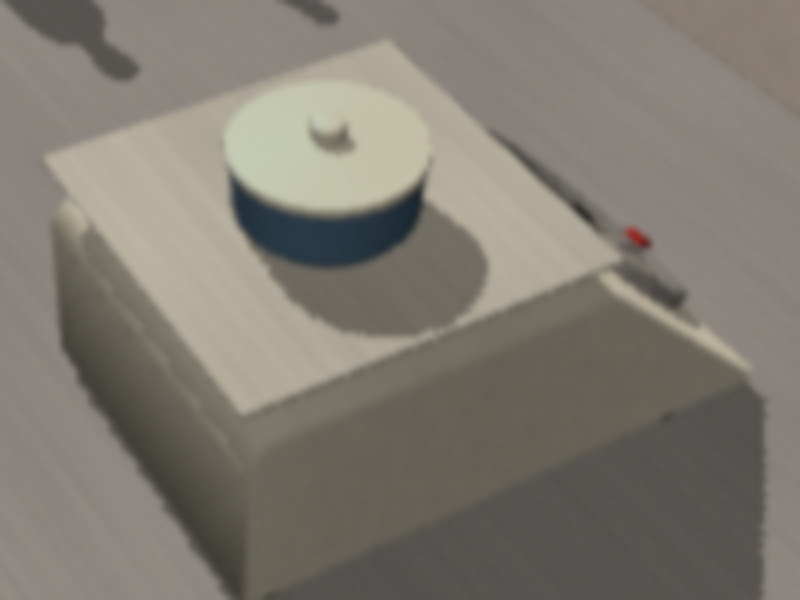

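```bash
cat > fit.py <<'E'
from h import *
from scipy.optimize import least_squares
T=load('top0');S=load('side0')
def un(p,o,k): return (np.array(p)+.5)/k-.5+np.array(o)
tp=un([(66,153),(430,170),(424,531),(50,517)],(305,140),4) # dl dr br bl
sp=un([(388,40),(620,260),(245,414),(45,158)],(265,205),4)
sq=np.array([(105,105),(105,-105),(-105,-105),(-105,105)])/1e3
def corners(p,s=sq):
    c,n=np.cos(p[2]),np.sin(p[2]); return np.c_[p[0]+c*s[:,0]-n*s[:,1],p[1]+n*s[:,0]+c*s[:,1],np.full(len(s),p[3])]
def f(p):
    X=corners(p); return np.r_[(proj(T,X)-tp).ravel(),(proj(S,X)-sp).ravel()]
r=least_squares(f,[.5,-.05,0,.144]);p=r.x
if __name__=='__main__':
    print('plate',p,np.degrees(p[2])); print(r.fun.round(1))
    # prior on z 
    for n,s in zip(('dl','dr','br','bl'),corners(p,sq*80/105)): print(n,s.round(4))
    # crock lid centre, top view
    for h in (p[3]+.045,): print('lid',onz(T,*un((260,327),(305,140),4),h))
    # knob both
    A=[]
    from scipy.optimize import least_squares as ls
    k=ls(lambda X:np.r_[(proj(T,X)-un((263,321),(305,140),4)).ravel(),(proj(S,X)-un((328,122),(265,205),4)).ravel()],[.5,-.05,.2]); print('knob',k.x,k.fun)
    d=k.x[:2]-p[:2]; c,n=np.cos(p[2]),np.sin(p[2]); print('crock in plate',c*d[0]+n*d[1],-n*d[0]+c*d[1])
E
cat > dial.py <<'E'
from fit import *
def axes(p):
    c,n=np.cos(p[2]),np.sin(p[2]); ex=np.array([c,n,0]);ey=np.array([-n,c,0]);ez=np.array([0,0,1.])
    o=np.array([p[0],p[1],0])+.010*ex
    return o,ex,ey,ez
def ondial(cam,uv,off=0.0):
    o,ex,ey,ez=axes(p); N=(ex+ez)/2**.5; P0=o+.1*ex+.115*ez+off*N
    d=cam['R'].T@np.array([(uv[0]-cam['cx'])/F(cam),(uv[1]-cam['cy'])/F(cam),1]); q=-cam['R'].T@cam['t']
    X=q+d*((P0-q)@N)/(d@N); up=(ez-ex)/2**.5; return (X-P0)@up,(X-P0)@ey  # up slope, y (y=+ is viewer right)
if __name__=='__main__':
    for off in (0,.004,.008):
        z={k:np.array(ondial(T,un(v,(320,143),8),off)) for k,v in dict(hub=(367,177),needle=(190,184),marktip=(343,95),redc=(332,70),zero=(366,268),six=(360,105),three=(163,175),nine=(541,192)).items()}
        for k in z: print(off,k,z[k].round(4),'ang',np.arctan2(*(z[k]-z['hub'])[::-1]).round(3),'r',np.linalg.norm(z[k]-z['hub']).round(4))
E
python3 fit.py; python3 dial.py
```

```text
plate [ 0.54501606 -0.09561306 -0.03943128  0.14227355] -2.2592456780275243
[-0.1 -0.1  0.1 -0.4  0.2  0.1 -0.7 -0.9 -0.4 -0.2  1.3 -0.2 -0.5  1.
 -1.3  0. ]
dl [ 0.6281 -0.0188  0.1423]
dr [ 0.6218 -0.1787  0.1423]
br [ 0.4619 -0.1724  0.1423]
bl [ 0.4682 -0.0125  0.1423]
lid [ 0.54161535 -0.10196083  0.18727355]
knob [ 0.54195419 -0.10240203  0.20104815] [ 0.01583433 -0.03625641 -0.03351887  0.00950547]
crock in plate -0.0027918566448114695 -0.006904397193946017
0 hub [-0.0876 -0.0025] ang 0.0 r 0.0
0 needle [-0.0774  0.0529] ang 1.388 r 0.0563
0 marktip [-0.1471  0.0033] ang 3.045 r 0.0598
0 redc [-0.1661  0.0064] ang 3.029 r 0.079
0 zero [-0.0258 -0.0001] ang 0.039 r 0.0619
0 six [-0.1401 -0.002 ] ang 3.132 r 0.0525
0 three [-0.0829  0.0614] ang 1.497 r 0.064
0 nine [-0.0823 -0.0564] ang -1.472 r 0.0542
0.004 hub [-0.0794 -0.0019] ang 0.0 r 0.0
0.004 needle [-0.0692  0.0531] ang 1.388 r 0.0559
0.004 marktip [-0.1385  0.0039] ang 3.045 r 0.0594
0.004 redc [-0.1573  0.0069] ang 3.029 r 0.0784
0.004 zero [-0.018   0.0005] ang 0.039 r 0.0614
0.004 six [-0.1315 -0.0014] ang 3.132 r 0.0521
0.004 three [-0.0747  0.0615] ang 1.497 r 0.0636
0.004 nine [-0.0741 -0.0555] ang -1.472 r 0.0539
0.008 hub [-0.0712 -0.0013] ang 0.0 r 0.0
0.008 needle [-0.0611  0.0533] ang 1.388 r 0.0555
0.008 marktip [-0.1299  0.0044] ang 3.045 r 0.059
0.008 redc [-0.1485  0.0075] ang 3.029 r 0.0779
0.008 zero [-0.0102  0.0011] ang 0.039 r 0.061
0.008 six [-0.1229 -0.0008] ang 3.132 r 0.0517
0.008 three [-0.0665  0.0617] ang 1.497 r 0.0631
0.008 nine [-0.0659 -0.0545] ang -1.472 r 0.0535
```

```bash
cat > mv.py <<'E'
import sys
from h import *
from scipy.spatial.transform import Rotation as Ro
o=sensors.get_obs(); q=o['eef_rot']; R=Ro.from_quat([q[1],q[2],q[3],q[0]]).as_matrix()
print('t',o['t'],'tcp',o['ee_pos'].round(4),'F',o['contact_force'].round(2),'w',round(o['gripper_width'],4)); print(R.round(4))
if len(sys.argv)>1:
    g=np.array([float(a) for a in sys.argv[1:4]]); print('units',(R.T@(g-o['ee_pos'])/.04).round(3))
E
python3 mv.py 0.462 -0.172 0.231
```

```text
t 0.1 tcp [0.2215 0.4757 0.2309] F [ 0.33 -0.65  0.54] w 0.0856
[[-5.000e-04  4.221e-01  9.066e-01]
 [-8.000e-04  9.066e-01 -4.221e-01]
 [-1.000e+00 -9.000e-04 -2.000e-04]]
units [ 6.0000e-03 -1.2142e+01  1.2286e+01]
```

Call:
move_arm --steps '[[[-1, 0, 0, 0, 0, 0, 1], [0, -0.4, 0.4, 0, 0, 0, 1], [0, -0.7, 0.7, 0, 0, 0, 1], [0, -0.7, 0.7, 0, 0, 0, 1], [0, -0.7, 0.7, 0, 0, 0, 1], [0, -0.7, 0.7, 0, 0, 0, 1], [0, -0.7, 0.7, 0, 0, 0, 1], [0, -0.7, 0.7, 0, 0, 0, 1], [0, -0.7, 0.7, 0, 0, 0, 1], [0, -0.7, 0.7, 0, 0, 0, 1], [0, -0.7, 0.7, 0, 0, 0, 1], [0, -0.7, 0.7, 0, 0, 0, 1], [0, -0.7, 0.7, 0, 0, 0, 1], [0, -0.7, 0.7, 0, 0, 0, 1], [0, -0.7, 0.7, 0, 0, 0, 1], [0, -0.7, 0.7, 0, 0, 0, 1], [0, -0.7, 0.8, 0, 0, 0, 1], [0, -0.54, 0.6, 0, 0, 0, 1], [0, -0.7, 0.7, 0, 0, 0, 1], [0, 0, 0, 0, 0, 0, 1]]]'

```text
t: 2.6
ee_pos: [0.4631, -0.1739, 0.2704]
eef_rot: [0.69, 0.154, 0.691, -0.154]
contact_force: [0.2, 0.2, -0.4]
gripper_width: -0.0001
```

```bash
python3 mv.py 0.462 -0.172 0.17
python3 - <<'E'
from h import *
c=cap('top','top1'); s=cap('side','side1')
a=cv2.resize(c['color'][130:330,280:440,::-1],None,fx=3,fy=3); b=cv2.resize(s['color'][150:350,250:450,::-1],None,fx=2,fy=3)
cv2.imwrite('pics/ab1.png',cv2.hconcat([a[:,:400],b[:,:400]]))
E
```

```text
t 2.6 tcp [ 0.4631 -0.1739  0.2704] F [ 0.18  0.2  -0.45] w -0.0001
[[-1.100e-03  4.241e-01  9.056e-01]
 [ 4.000e-04  9.056e-01 -4.241e-01]
 [-1.000e+00 -1.000e-04 -1.200e-03]]
units [ 2.511  0.031 -0.041]
```

View pics/top1.png

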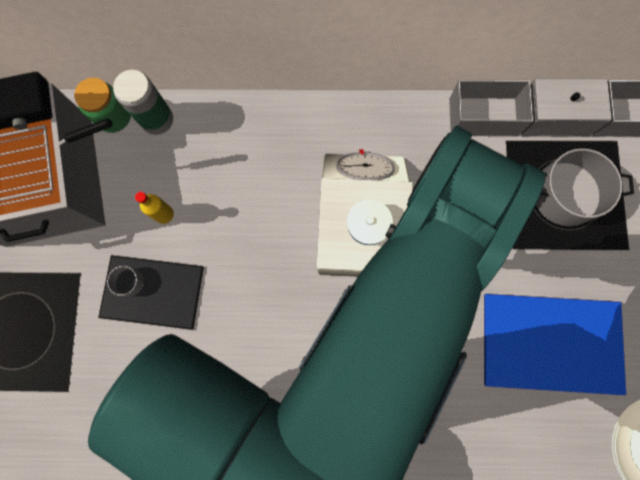

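View pics/side1.png

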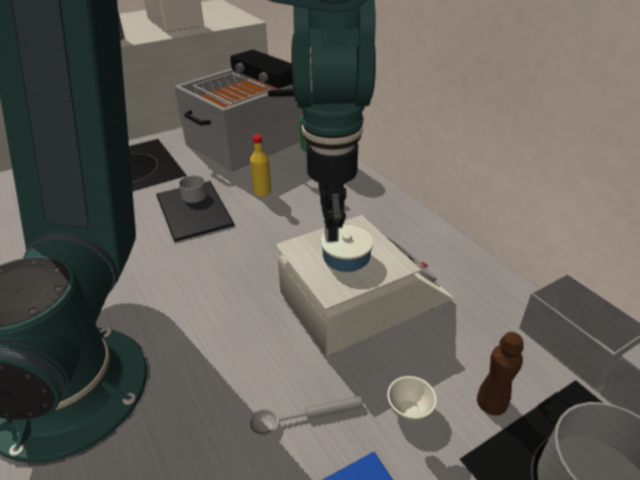

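Call:
move_arm --steps '[[[0.3, 0, 0, 0, 0, 0, 1], [0.6, 0, 0, 0, 0, 0, 1], [0.7, 0, 0, 0, 0, 0, 1], [0.6, 0, 0, 0, 0, 0, 1], [0.4, 0, 0, 0, 0, 0, 1], [0.2, 0, 0, 0, 0, 0, 1], [0.1, 0, 0, 0, 0, 0, 1], [0, 0, 0, 0, 0, 0, 1], [0, 0, 0, 0, 0, 0, 1]]]'

```text
t: 3.82
ee_pos: [0.4629, -0.1721, 0.1557]
eef_rot: [0.691, 0.153, 0.69, -0.153]
contact_force: [-0.3, -1.1, 0.3]
gripper_width: -0.0001
```

```bash
python3 mv.py 0.462 -0.172 0.14
python3 - <<'E'
from h import *
c=cap('top','top2'); s=cap('side','side2')
cv2.imwrite('pics/d2.png',cv2.resize(c['color'][143:188,320:410,::-1],None,fx=8,fy=8,interpolation=cv2.INTER_CUBIC))
cv2.imwrite('pics/s2.png',cv2.resize(s['color'][205:355,265:465,::-1],None,fx=4,fy=4,interpolation=cv2.INTER_CUBIC))
E
```

```text
t 3.825 tcp [ 0.4629 -0.1721  0.1557] F [-0.28 -1.14  0.31] w -0.0001
[[ 7.000e-04  4.221e-01  9.065e-01]
 [-4.000e-04  9.065e-01 -4.221e-01]
 [-1.000e+00 -1.000e-04  8.000e-04]]
units [ 0.393 -0.008 -0.021]
```

View pics/s2.png

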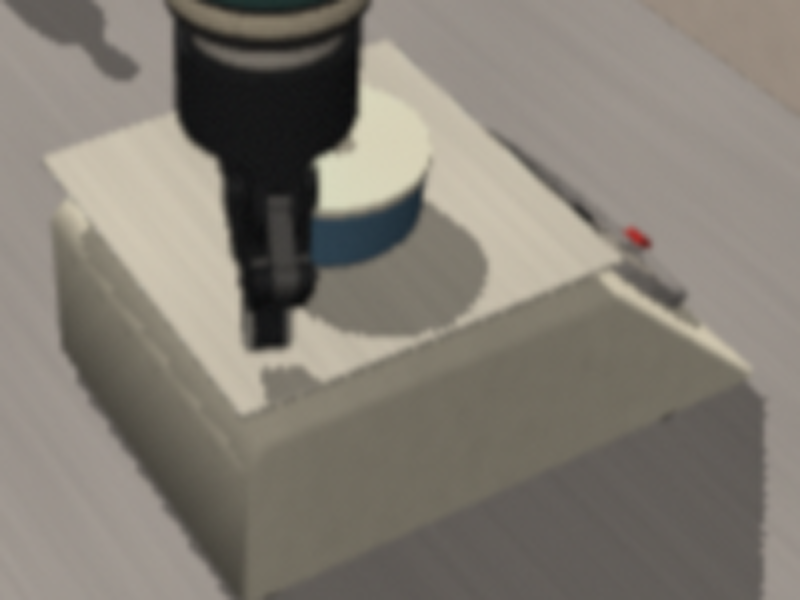

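View pics/d2.png

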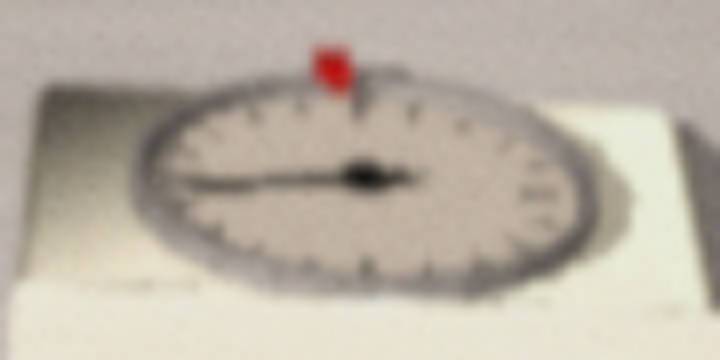

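The shut fingers hang about 12 mm over the near-right corner, clear of the crock (tip at about (267,345) in the enlarged side view). The needle is unchanged. Next I press slowly, partway.

Call:
move_arm --steps '[[[0.1, 0, 0, 0, 0, 0, 1], [0.1, 0, 0, 0, 0, 0, 1], [0.05, 0, 0, 0, 0, 0, 1], [0.05, 0, 0, 0, 0, 0, 1], [0.05, 0, 0, 0, 0, 0, 1], [0.05, 0, 0, 0, 0, 0, 1], [0, 0, 0, 0, 0, 0, 1], [0, 0, 0, 0, 0, 0, 1]]]'

```text
t: 4.92
ee_pos: [0.4626, -0.172, 0.1394]
eef_rot: [0.69, 0.153, 0.69, -0.153]
contact_force: [-1.2, -1.1, 3.2]
gripper_width: -0.0001
```

```bash
python3 mv.py 0.462 -0.172 0.1354
python3 - <<'E'
from h import *
c=cap('top','top3')
cv2.imwrite('pics/d3.png',cv2.resize(c['color'][143:188,320:410,::-1],None,fx=8,fy=8,interpolation=cv2.INTER_CUBIC))
E
```

```text
t 4.925 tcp [ 0.4626 -0.172   0.1394] F [-1.18 -1.09  3.2 ] w -0.0001
[[ 0.000e+00  4.221e-01  9.065e-01]
 [-1.000e-04  9.065e-01 -4.221e-01]
 [-1.000e+00 -0.000e+00  1.000e-04]]
units [ 0.099 -0.007 -0.014]
```

View pics/d3.png

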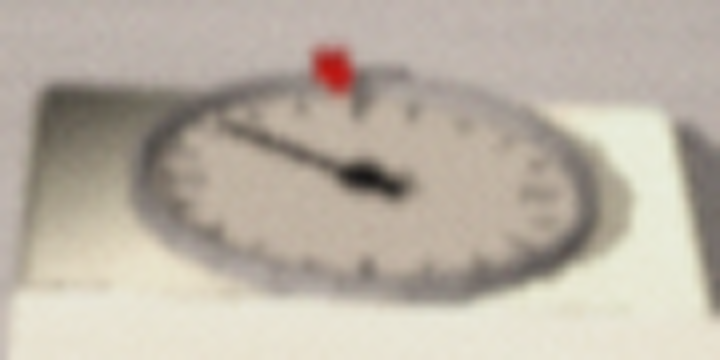

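The needle tip at (225,122) reads about 2.2 rad, which agrees with the TCP height: (150−139.4) mm × 0.209 = 2.2. The marker is about 3.05 rad, so about 4 mm more.

Call:
move_arm --steps '[[[0.04, 0, 0, 0, 0, 0, 1], [0.03, 0, 0, 0, 0, 0, 1], [0.02, 0, 0, 0, 0, 0, 1], [0.01, 0, 0, 0, 0, 0, 1], [0, 0, 0, 0, 0, 0, 1], [0, 0, 0, 0, 0, 0, 1]]]'

```text
t: 5.72
ee_pos: [0.4626, -0.172, 0.1353]
eef_rot: [0.69, 0.153, 0.69, -0.153]
contact_force: [-1.2, 0.7, 4.8]
gripper_width: 0.0
```

```bash
python3 mv.py 0.462 -0.172 0.1354
python3 - <<'E'
from h import *
c=cap('top','top4')
cv2.imwrite('pics/d4.png',cv2.resize(c['color'][143:188,320:410,::-1],None,fx=8,fy=8,interpolation=cv2.INTER_CUBIC))
E
```

```text
t 5.725 tcp [ 0.4626 -0.172   0.1353] F [-1.24  0.66  4.83] w 0.0
[[ 0.000e+00  4.222e-01  9.065e-01]
 [-0.000e+00  9.065e-01 -4.222e-01]
 [-1.000e+00 -0.000e+00  1.000e-04]]
units [-0.002 -0.007 -0.014]
```

View pics/d4.png

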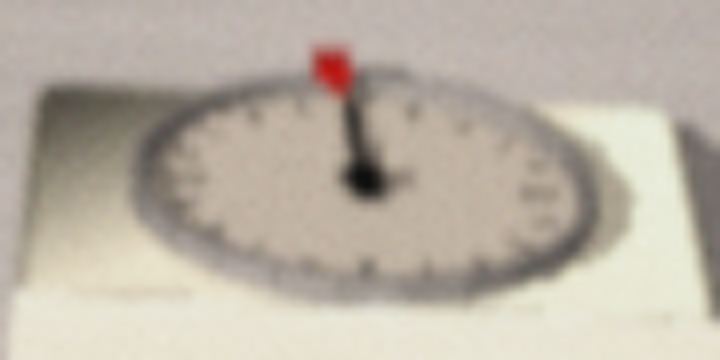

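The needle tip at (350,97) meets the red marker's point at (345,95). I hold it there for a good second.

Call:
move_arm --steps '[[[0, 0, 0, 0, 0, 0, 1], [0, 0, 0, 0, 0, 0, 1], [0, 0, 0, 0, 0, 0, 1], [0, 0, 0, 0, 0, 0, 1], [0, 0, 0, 0, 0, 0, 1], [0, 0, 0, 0, 0, 0, 1], [0, 0, 0, 0, 0, 0, 1], [0, 0, 0, 0, 0, 0, 1], [0, 0, 0, 0, 0, 0, 1], [0, 0, 0, 0, 0, 0, 1], [0, 0, 0, 0, 0, 0, 1], [0, 0, 0, 0, 0, 0, 1]]]'

```text
t: 7.28
ee_pos: [0.4627, -0.172, 0.1353]
eef_rot: [0.69, 0.153, 0.69, -0.153]
contact_force: [-1.6, 0.4, 4.7]
gripper_width: -0.0003
```

```bash
python3 mv.py
python3 - <<'E'
from h import *
c=cap('top','top5')
cv2.imwrite('pics/d5.png',cv2.resize(c['color'][143:188,320:410,::-1],None,fx=8,fy=8,interpolation=cv2.INTER_CUBIC))
E
```

```text
t 7.275 tcp [ 0.4627 -0.172   0.1353] F [-1.57  0.37  4.71] w -0.0003
[[ 1.000e-04  4.221e-01  9.066e-01]
 [-0.000e+00  9.066e-01 -4.221e-01]
 [-1.000e+00 -0.000e+00  1.000e-04]]
```

View pics/d5.png

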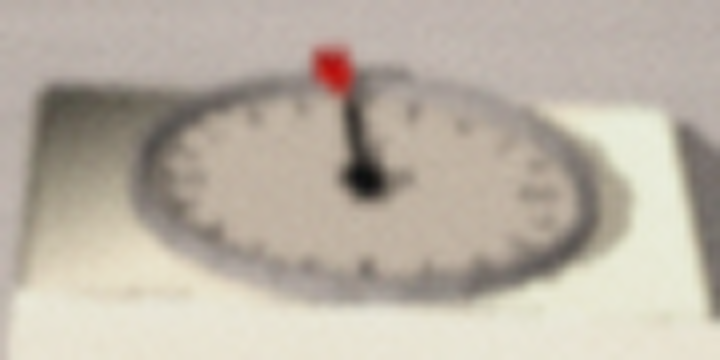

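The needle stayed at the marker through the hold. Now I release gently and draw clear.

Call:
move_arm --steps '[[[-0.04, 0, 0, 0, 0, 0, 1], [-0.05, 0, 0, 0, 0, 0, 1], [-0.06, 0, 0, 0, 0, 0, 1], [-0.08, 0, 0, 0, 0, 0, 1], [-0.1, 0, 0, 0, 0, 0, 1], [-0.3, 0, 0, 0, 0, 0, 1], [-0.5, 0, 0, 0, 0, 0, 1], [-0.6, 0, 0, 0, 0, 0, 1], [-0.6, 0, 0, 0, 0, 0, 1], [-0.5, 0, 0, 0, 0, 0, 1], [-0.3, 0, 0, 0, 0, 0, 1], [0, 0, 0, 0, 0, 0, 1], [0, 0, 0, 0, 0, 0, 1], [0, 0, 0, 0, 0, 0, 1], [0, 0, 0, 0, 0, 0, 1]]]'

```text
t: 9.2
ee_pos: [0.4625, -0.1719, 0.2601]
eef_rot: [0.69, 0.153, 0.691, -0.153]
contact_force: [0.6, -0.2, -0.5]
gripper_width: -0.0001
```

```bash
python3 mv.py
python3 - <<'E'
from h import *
c=cap('top','top6'); s=cap('side','side6')
a=cv2.resize(c['color'][143:188,320:410,::-1],None,fx=6,fy=6,interpolation=cv2.INTER_CUBIC)
b=cv2.resize(s['color'][205:355,265:465,::-1],(540,320))
cv2.imwrite('pics/d6.png',cv2.vconcat([a,b]))
for n,m in(('top0',c),('side0',s)):
    d=np.abs(load(n)['color'].astype(int)-m['color']).max(2)
    if n=='top0': print('dial diff',d[143:188,320:410].max(), 'plate left edge',d[180:275,312:345].max())
    else: print('side scale diff',d[280:345,275:450].max(),'mill/ramekin',d[330:420,385:530].max(),'baseline noise',d[20:100,450:600].max())
E
```

```text
t 9.2 tcp [ 0.4625 -0.1719  0.2601] F [ 0.58 -0.21 -0.53] w -0.0001
[[-6.000e-04  4.221e-01  9.065e-01]
 [ 3.000e-04  9.065e-01 -4.221e-01]
 [-1.000e+00  0.000e+00 -6.000e-04]]
dial diff 43 plate left edge 44
side scale diff 15 mill/ramekin 33 baseline noise 13
```

View pics/d6.png

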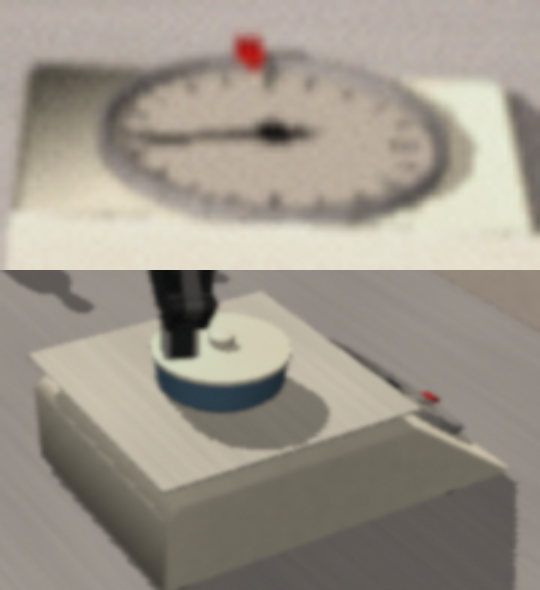

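The needle is back at its starting place (tip at about (190,184) on the 8x scale). The finger is clear, and the scale and crock are where they were.

```bash
python3 -c "
from h import *
print(workorder.job_done())"
```

```text
the job is handed in; nothing more can be done
None
```

The needle runs free: it went down to the red marker, held there, and came back to the crock's weight. I pressed the near-right corner (`corner_br`) with the shut fingertips, at about 4.8 N. The tip went down to z = 135.3 mm, which gives a needle angle of about 3.07 rad; I read the marker at about 3.05 rad.

- **Hold:** the needle tip met the marker's point in pictures at the start and end of a hold of about 1.5 s.
- **Release:** I eased the plate up and drew the tip to z = 0.26 m. The needle then stood at its first reading again, about 1.4 rad.
- **Other things:** the gripper never touched the crock. The side view of the scale differed from the first picture by no more than image noise.
- **Larger differences:** the dial and plate edge in the top view, and the area of the mill and ramekin in the side view, differed by more than noise (33 to 44 grey levels). I put this down to changed light and the arm's shadow, because I saw nothing shifted on the scale. I did not check it further, and I did not look closely at the mill and ramekin again.
- **Time:** I handed the job in at about 9.3 s.

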